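# Set and clamp the hole punch paper stop on the office turntable

### The arm

A 6-joint arm with a two-finger parallel gripper is mounted at the origin on the work surface. World frame = base frame: x ahead of the robot, y to its left, z up, the work surface at z = 0. Lengths are in m, angles in degrees, forces in N, time in s.
With the tool pointing down it reaches from about 0.25 to 0.725 m from the base axis. Payload 9.7 kg.
Tool frame: the origin (TCP) lies between the finger pads; the fingertips stand 11 mm ahead of it and the grasp point (between the pads) lies 8 mm behind it; z points along the fingers, x is the direction in which the jaws open and shut, and the axes are right-handed (so a half turn about z gives the same grasp; the last joint's range is limited). The gripper opens to 85 mm and grips with 20 to 120 N. Pads are 22 mm wide; open, the fingers measure 114 mm over their backs; the gripper's body (76 mm by 85 mm) begins 54 mm behind the grasp point. The pads swing forward as they close: fully open they stand 13 mm farther back than shut.
Start: joints at [76.203, 4.979, 10.078, 95.1, 0, 90], TCP at [0.131, 0.534, 0.242] pointing down, gripper open.
Joint ranges: [-179.16, 179.16], [-48.56, 103.87], [-65.8, 70.77], [-126.05, 130.52], [-82.76, 87.17], [-180, 180]. Speed limits (degrees/s): [127.2, 127.2, 147.25, 180, 180, 180].

### API

Orientations are given as [roll, pitch, yaw] about the fixed x, y, z axes, in that order (R = Rz(yaw) Ry(pitch) Rx(roll)).
In Python, from workcell import get_obs, camera, job_done, spotter gives the robot as it stands.
- The arm moves only by the tool play_rows, never from a script. Its argument "rows" is a list of rows, each a list of 3 entries, a list of its own where there are three numbers: the closure, from 0 (fully open) to 1 (shut), then the shift along the tool's x, y, z in cm, then the turn, a rotation vector about the tool's x, y, z in degrees. In form: [[claw, [x, y, z], [wx, wy, wz]], ...]. A call has 1 to 12 rows; each row shifts and turns the pose as measured when the row begins, along the tool's axes as they then stand; what a row does not reach is not made up. A row lasts 1/10 s, in which the tool goes at most 50 mm and 8.59 degrees, less where a joint would pass 70% of its speed; a pose out of reach is approached as far as the arm can. A call is refused whole if a number of a shift passes 5 or a number of a turn 8.59, either way. A call with a gripper value outside its range is refused whole. The fingers move at their own pace and stop on an object; "newtons" is the grip in N (left out, the last holds). Time passes only in rows, so rows that do not move let the fingers close. It gives the time, the measured TCP pose, the force and the opening at its end, in the units of the state.
- get_obs(): the state, without advancing time (a new reading comes with each control period).
- camera(name): name is "scene" or "top" or "wrist"; returns a dict with "img" (384x512x3 uint8, red, green, blue), "intrinsics" (3x3 intrinsics, pixels), "xyz" and "orientation" of the camera in the world. Camera axes: x right, y down, z forward; pixel columns grow to the right and rows downward; lengths in m; the calibration is good to about 2 mm. A picture is of the moment at which its call begins. There is no depth.
- job_done(): hands the job in, once; it reports no verdict.
Trained networks look in a picture, given as the dict that the camera call returned (one of the last four; its "shot" number tells which), for a name from the list of things; names that differ only in an ending like _2 or _b are one class to them, and where a whole thing is asked for, a point or a joint stands for the part that bears it (a point fixed in the world has none). Each returns a list of dicts, best first, with "confidence" (0 to 1); they miss things now and then, are a little off and sometimes report something else, mostly with a low value. They report only what shows in the picture. A call takes as long as a camera call. They do not tell look-alikes from the thing itself.
- spotter.spot_in(picture, thing): "point" ([x, y, z] in m, in world coordinates, good to about 4 mm: the middle of the surface that is visible of it).
- spotter.trace(picture, thing): "pixels" (384x512 bool, what is visible of it).
The state is a dict: "time": time; "q": joint angles; "qd": joint speeds; "joint_efforts": joint torques, N m; "ee_pos": TCP position; "tcp_rot": TCP orientation; "wrist_force": force on the tool from outside, world axes, zero at the start; "torque": the same for the moment, N m; "opening": finger opening in m.
Only numpy, scipy, OpenCV 4.12 (cv2) and the standard library are available. Lean on these libraries where they do the work, as an engineer would, in place of code of your own. Each camera call takes 0.05 s, during which the arm holds its last target.

### The job

Turn the chrome turntable counter-clockwise (its black post is the handle) until it clicks home (the black line on the disc meets the white line on the grey click housing). Then pull the hole punch's sliding paper stop out along its ruler until its pointer is on the red mark and, while holding it there against its spring, swing the green cam lever fully closed. Finish still holding, with the stop and the closed lever pinched together on the mark; keep the jar and stapler standing on the turntable and leave the other things on the counter alone.

Things in the scene. Friction and masses are not known exactly. Their poses are not given: they have to be found in the camera images.
- turntable (a joint): Chrome turntable, disc 330 mm across, top 32 mm above the counter, turning about the vertical axis through center. Rad, growing counter-clockwise from above: 0 is the click (a spring roller in the grey housing drops between two bumps on the disc's edge); start -0.95 to -0.55. Getting into the click takes 5 to 10 N at the post, else about 1 N; it stays where left.
- center (a point): Centre of the turntable's top, on its axis, 32 mm above the counter. Belongs to the fixed foot, whose place and yaw vary; these axes do not turn with the disc. The grey click housing with the white line stands at bearing -0.87 rad from the x axis here, 177 to 203 mm out, 35 mm high.
- post (a point): Black upright round turning post, 16 mm in diameter, on the disc 115 mm from its axis; top 78 mm above the counter. The point is on the post's axis 58 mm above the counter and moves with the disc. A collar 28 mm across, 4 mm high, surrounds its foot.
- stop (a joint): Paper stop of the yellow hole punch: dark carriage on a white ruler 60 mm wide, fixed to the disc. In m: 0 is home near the punch (start), up to 0.075 as it is pulled away from the punch, along -y of mark. A spring draws it home with 1.2 N at home, 2.7 N at full travel, so it must be held; nothing else holds it.
- pointer (a point): Pointer of the stop: point between the two thin black pointer lines at the sides of the carriage, 2 mm above the ruler's top, in the middle plane of the stop's plate. Axes: z up, +y towards the punch, x across the ruler.
- plate (a point): Upright aluminium plate of the stop, 8 mm thick along y, 34 mm wide along x; point mid-thickness, above pointer, 80 mm above the counter. Plate top is at 97 mm, carriage top under it at 51 mm. Its +y face is bare, the lever is on the -y side. With the stop home the punch (up to 90 mm high) begins 70 mm to +y. Axes as pointer.
- lever (a joint): Green cam lever on the stop, 8 mm thick, 30 mm wide, hinged at its foot 13 mm to the -y side of the plate's middle, 54 mm above the counter, hinge along x. Rad: 0 fully closed (upright, parallel to the plate, end stop), start 0.4 to 0.55 (leaning to -y). Stays where left; closing takes 2 N at the tip. Plate's bare face to tip roller's outside: 22.5 mm closed, 38 to 44 mm open.
- lever_tip (a point): Axis of the smooth steel roller, 11 mm in diameter and 30 mm wide, at the upper end of the green lever, 41 mm from its hinge; about 95 mm above the counter when closed (roller top 101 mm), 89 to 92 mm when open. Push here to close the lever.
- mark (a point): Middle of the red mark band across the ruler: 8 mm wide along the ruler, 60 mm across it, flat. It lies 30 to 60 mm of stop travel from home. Axes turn with the disc: -y is the way the stop is pulled out, +y towards the punch, z up. With the pointer on the mark, pointer has y = 0 here.
- marker (a joint): Place of the red mark as a stop value, in m: when stop equals this value the pointer is on the middle of the mark.
- jar: Glass jar of pushpins with a domed tin lid, 58 mm across and 65 mm high, standing loose on the turntable; origin at the centre of its underside.
- stapler: White stapler, 130 mm long along its y, 36 mm wide, 44 mm high, lying loose on the turntable; origin at the centre of its underside.
- eraser: Red eraser block with paper sleeve, 60 x 28 x 18 mm, on the counter; origin under its centre. Leave alone.
- nameplate: Walnut name plate stand with blank brass plate, 200 mm long (y), 55 mm deep, 62 mm high, on the counter; origin under its centre. Leave alone.
- tape: Grey tape dispenser, 60 x 125 mm, 75 mm high, on the counter; origin under its centre. Leave alone.
- pencup: Black pen cup, 72 mm across, pens up to 150 mm high, on the counter; origin under its centre. Leave alone.
Things that resemble listed ones, but are neither listed nor needed, are in the scene too. Of the things that look like the stapler, the largest one is meant.

How it is judged:
By the outcome, as a careful person would: the job done as asked, in the order asked, and still so for the second after the job is handed in, while the arm keeps its last pose, push and grip.
It also fails if it takes over 58 s, if anything falls off the work surface, if the arm or the gripper's body presses on something with over 40 N, if the wrist force passes 120 N, or if a joint passes its speed limit or range.

## Working session

There is one attempt and no reset: what is moved stays moved. The work goes in short steps, Python scripts to look and compute and a tool call to move; the robot and the scene stay as the last step left them, time stands still between calls to the robot, and variables do not carry over. Pictures are saved under pics/ and viewed, and the job is handed in when it is done.

Besides the shell and the picture viewer there is one more tool, called after "Request:" by a JSON object that holds its "api" and its "payload". play_rows: Moves the arm, as the interface text tells. Its arguments: {"type":"object","properties":{"rows":{"type":"array","items":{"type":"array"}},"newtons":{"type":"number"}},"required":["rows"]}

```bash
ls; mkdir -p pics; cat > h.py <<'E'
import numpy as np, cv2
from workcell import get_obs, camera, job_done, spotter
def save(c,n): cv2.imwrite(f'pics/{n}.png',cv2.cvtColor(c['img'],cv2.COLOR_RGB2BGR))
E
python3 - <<'E'
from h import *
print(get_obs())
for n in ['scene','top','wrist']:
    c=camera(n); save(c,n+'0'); print(n,c['xyz'],c['orientation'],c['intrinsics'])
    for t in ['center','turntable','post','stop','pointer','plate','lever','lever_tip','mark','jar','stapler','pencup','tape','nameplate','eraser']:
        try: r=spotter.spot_in(c,t)
        except Exception as e: print(t,e); continue
        print(t,[(np.round(d['point'],3).tolist(),round(d['confidence'],2)) for d in r])
E
```

```text
pics
{'time': 0.0, 'q': array([7.62060013e+01, 5.01197473e+00, 1.00355826e+01, 9.50992625e+01,
       1.34815941e-03, 8.99999816e+01]), 'qd': array([ 0.03088224,  0.0979629 , -0.00054465,  0.09111699, -0.01624037,
       -0.08068121]), 'joint_efforts': array([ 2.81024717e-03, -5.20389998e+01,  4.64803648e+01,  1.60668843e-02,
        1.78811970e-04, -7.78051970e-07]), 'ee_pos': array([0.13108238, 0.53394029, 0.24158477]), 'tcp_rot': array([-1.79998652e+02,  7.56545626e-02,  7.62060196e+01]), 'wrist_force': array([-0.96318097,  0.31952264, -0.3021198 ]), 'torque': array([-0.00223297,  0.03930993,  0.00278654]), 'opening': 0.08552453118183198}
scene [1.38105407 0.51822867 0.72456986] [-122.93700041    0.86139558  121.26594452] [[404.87244562   0.         259.42090195]
 [  0.         404.87244562 193.41527631]
 [  0.           0.           1.        ]]
center [([0.651, 0.088, 0.033], 0.75)]
turntable [([0.649, 0.096, 0.029], 0.76), ([0.599, 0.02, 0.075], 0.67)]
post [([0.596, 0.02, 0.076], 0.57), ([0.642, 0.092, 0.032], 0.56), ([0.422, 0.429, 0.022], 0.38)]
stop [([0.598, 0.024, 0.075],
[... 1056 characters left out ...]
ark [([0.666, -0.014, 0.075], 0.72)]
jar []
stapler [([0.666, -0.013, 0.074], 0.78), ([0.729, -0.241, 0.032], 0.68), ([0.587, -0.24, 0.028], 0.61)]
pencup [([0.453, -0.45, 0.056], 0.89)]
tape [([0.661, -0.463, 0.018], 0.67), ([0.588, 0.073, 0.035], 0.64)]
nameplate [([0.597, 0.468, 0.024], 0.7)]
eraser [([0.576, 0.008, 0.087], 0.3)]
wrist [0.06539806 0.55056173 0.37388946] [ 1.64590774e+02 -7.24924674e-03  7.60939538e+01] [[279.40030636   0.         253.10370443]
 [  0.         279.40030636 186.26537278]
 [  0.           0.           1.        ]]
center []
turntable []
post []
stop []
pointer []
plate []
lever []
lever_tip []
mark []
jar []
stapler []
pencup []
tape []
nameplate []
eraser []
```

View pics/scene0.png

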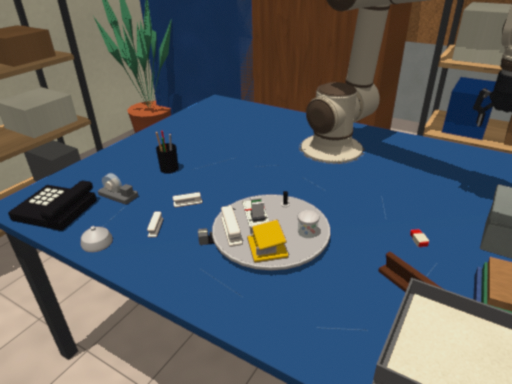

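View pics/top0.png

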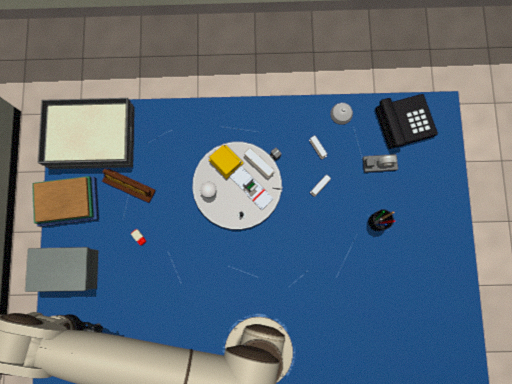

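```bash
python3 - <<'E'
import cv2
s=cv2.imread('pics/scene0.png'); cv2.imwrite('pics/s0c.png',cv2.resize(s[120:300,160:400],None,fx=3,fy=3,interpolation=cv2.INTER_CUBIC))
s=cv2.imread('pics/top0.png'); cv2.imwrite('pics/t0c.png',cv2.resize(s[90:230,160:320],None,fx=4,fy=4,interpolation=cv2.INTER_CUBIC))
E
```

```text
(no output)
```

View pics/s0c.png

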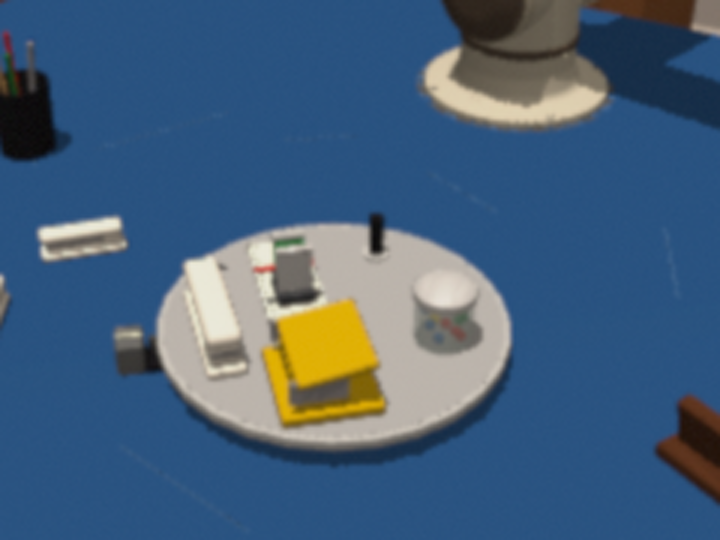

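View pics/t0c.png

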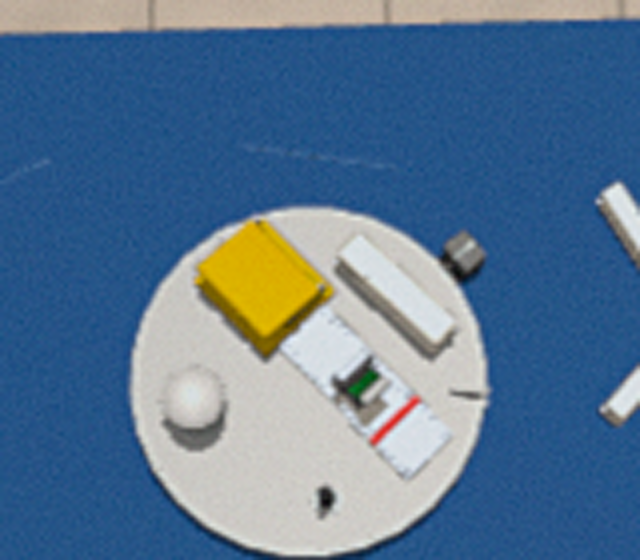

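The top view, cropped 4x from offset (160,90), shows the disc, with the black line at about (283,189). The housing is at (276,153), the post at (241,213), and the red mark at about (259,195). Next I'll measure these.

```bash
cat >> h.py <<'E'
from scipy.spatial.transform import Rotation as R
def ray(c,uv,z):
    K=c['intrinsics'];Rm=R.from_euler('xyz',c['orientation'],degrees=True).as_matrix()
    uv=np.atleast_2d(uv).astype(float)
    d=np.c_[(uv[:,0]-K[0,2])/K[0,0],(uv[:,1]-K[1,2])/K[1,1],np.ones(len(uv))]@Rm.T
    o=np.array(c['xyz']); return o+d*((z-o[2])/d[:,2])[:,None]
def proj(c,P):
    K=c['intrinsics'];Rm=R.from_euler('xyz',c['orientation'],degrees=True).as_matrix()
    p=(np.atleast_2d(P)-np.array(c['xyz']))@Rm; return np.c_[K[0,0]*p[:,0]/p[:,2]+K[0,2],K[1,1]*p[:,1]/p[:,2]+K[1,2]]
def disc(c,bottom=False):
    hsv=cv2.cvtColor(c['img'],cv2.COLOR_RGB2HSV)
    r=spotter.trace(c,'turntable')
    print('trace n',[ (int(d['pixels'].sum()),round(d['confidence'],2)) for d in r])
    m=max(r,key=lambda d:d['pixels'].sum())['pixels'].astype(np.uint8)
    cs,_=cv2.findContours(m,cv2.RETR_EXTERNAL,cv2.CHAIN_APPROX_NONE)
    k=max(cs,key=cv2.contourArea)[:,0]
    h=cv2.convexHull(k)[:,0]
    return k,h
E
python3 - <<'E'
from h import *
from scipy.optimize import least_squares
for n in ['top','scene']:
    c=camera(n); k,h=disc(c)
    P=ray(c,k,.032)[:,:2]
    f=least_squares(lambda p:np.hypot(*(P-p[:2]).T)-.165,P.mean(0),loss='soft_l1',f_scale=.002)
    f2=least_squares(lambda p:np.hypot(*(P-p[:2]).T)-p[2],[*P.mean(0),.165],loss='soft_l1',f_scale=.002)
    print(n,f.x,f2.x)
    if n=='top':
        C=f.x
        for nm,uv,z in [('line',(282.5,189.2),.032),('house',(275.7,152.5),.035),('post',(241.3,213),.078),('mark',(258.7,195.2),.035)]:
            p=ray(c,np.array(uv),z)[0]; d=p[:2]-C; print(nm,p,np.hypot(*d),np.degrees(np.arctan2(d[1],d[0])))
E
```

```text
trace n [(5612, 0.63), (5389, 0.55)]
top [0.59711056 0.06788016] [0.59721646 0.06803303 0.16392502]
line [ 0.57650924 -0.1012016   0.032     ] 0.17033219247341364 -96.94681069658321
house [ 0.71563809 -0.08018038  0.035     ] 0.18965943436439828 -51.32153395782249
post [0.48527304 0.05076752 0.078     ] 0.11313917674111842 -171.30045141122966
mark [ 0.55548826 -0.01305016  0.035     ] 0.09100622302318116 -117.21666500699521
trace n [(5952, 0.77)]
scene [0.60435221 0.07371811] [0.60482523 0.0734749  0.16336573]
```

```bash
cat >> h.py <<'E'
def delta(p,yaw=None):
    o=get_obs(); Rm=R.from_euler('xyz',o['tcp_rot'],degrees=True)
    d=Rm.inv().apply(np.array(p)-o['ee_pos'])*100
    print('t',round(o['time'],2),'pos',np.round(o['ee_pos'],4),'rot',np.round(o['tcp_rot'],2),'F',np.round(o['wrist_force'],1),'open',round(o['opening'],4))
    if yaw is not None:
        w=(Rm.inv()*R.from_euler('xyz',[180,0,yaw],degrees=True)).as_rotvec(degrees=True)
    else: w=None
    print('delta cm',np.round(d,2),'turn',None if w is None else np.round(w,2))
E
python3 - <<'E'
from h import *
delta([.484,.051,.150],99)
E
```

```text
t 2.6 pos [0.1312 0.5341 0.2423] rot [180.    0.   76.2] F [-0.3 -0.1 -0.5] open 0.0852
delta cm [-38.5   45.79   9.23] turn [  0.    0.  -22.8]
```

Request:
{"api": "play_rows", "payload": {"rows": [[0.4,[-3.1,3.7,0],[0,0,0]],[0.4,[-3.1,3.7,0],[0,0,-3]],[0.4,[-3.1,3.7,0],[0,0,0]],[0.4,[-3.1,3.7,0],[0,0,0]],[0.4,[-3.1,3.7,0],[0,0,0]],[0.4,[-3.1,3.7,0],[0,0,0]],[0.4,[-3.1,3.7,0],[0,0,0]],[0.4,[-3.1,3.7,0],[0,0,0]],[0.4,[-3.1,3.7,0],[0,0,0]],[0.4,[-3.1,3.7,0],[0,0,0]],[0.4,[-3.1,3.7,0],[0,0,0]],[0.4,[0,0,0],[0,0,0]]]}}

```text
time: 3.8
ee_pos: [0.4744, 0.1061, 0.2413]
tcp_rot: [179.8, -0.1, 79.6]
wrist_force: [0.8, -1.2, -0.2]
opening: 0.0514
```

```bash
python3 - <<'E'
from h import *
delta([.484,.051,.150],99)
E
```

```text
t 3.8 pos [0.4744 0.1061 0.2413] rot [ 1.7977e+02 -7.0000e-02  7.9630e+01] F [ 0.8 -1.2 -0.2] open 0.0514
delta cm [-5.26  1.9   9.14] turn [  0.24  -0.03 -19.37]
```

Request:
{"api": "play_rows", "payload": {"rows": [[0.4,[-1.8,0.7,2.2],[0,0,-6.5]],[0.4,[-1.8,0.3,2.2],[0,0,-6.5]],[0.4,[-1.8,0.3,2.2],[0,0,-6.5]],[0.4,[0,0,0],[0,0,0]]]}}

```text
time: 4.2
ee_pos: [0.4847, 0.049, 0.1737]
tcp_rot: [179.7, -0.0, 99.7]
wrist_force: [-0.6, 0.1, -0.3]
opening: 0.0514
```

```bash
python3 - <<'E'
from h import *
delta([.484,.051,.150],99)
c=camera('wrist'); save(c,'w1')
print(proj(c,[[.484,.051,.078],[.484,.051,.036],[.599,.069,.032]]))
print([ (d['point'],d['confidence']) for d in spotter.spot_in(c,'post')])
c=camera('scene'); save(c,'s1'); print(proj(c,[[.484,.051,.078],[.484,.051,.036]]))
E
```

```text
t 4.2 pos [0.4847 0.049  0.1737] rot [ 1.797e+02 -4.000e-02  9.968e+01] F [-0.6  0.1 -0.3] open 0.0514
delta cm [ 0.21 -0.05  2.37] turn [ 0.3  -0.04  0.68]
[[255.04876692 190.8863143 ]
 [254.7253908  178.7496064 ]
 [253.32362585 278.74140438]]
[([0.5215, 0.0581, 0.0297], 0.77), ([0.5195, 0.0539, 0.0316], 0.32)]
[[285.07887733 191.04716162]
 [284.80839376 202.77989359]]
```

View pics/w1.png

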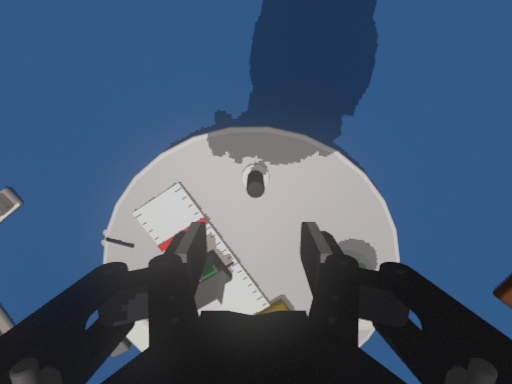

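View pics/s1.png

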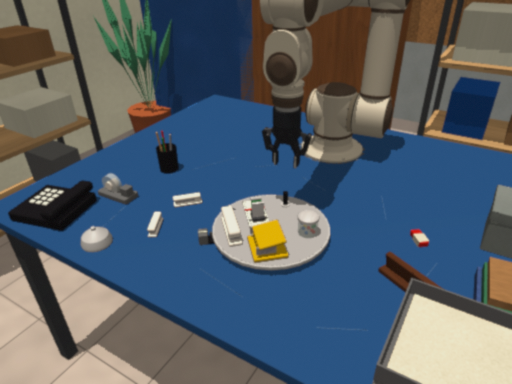

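The wrist picture shows the post top at (255,190), where I predicted it, so I'm descending.

Request:
{"api": "play_rows", "payload": {"rows": [[0.4,[0.1,0,3.5],[0,0,0]],[0.4,[0.1,0,3.5],[0,0,0]],[0.4,[0,0,3],[0,0,0]],[0.5,[0,0,1.5],[0,0,0]],[0.72,[0,0,0],[0,0,0]],[0.72,[0,0,0],[0,0,0]]], "newtons": 20}}

```text
time: 4.95
ee_pos: [0.4909, 0.0597, 0.0685]
tcp_rot: [178.6, -0.1, 99.1]
wrist_force: [-0.0, -0.7, -0.2]
opening: 0.0239
```

```bash
python3 - <<'E'
from h import *
delta([.484,.051,.054],99)
E
```

```text
t 4.95 pos [0.4909 0.0597 0.0685] rot [ 1.7862e+02 -6.0000e-02  9.9130e+01] F [-0.  -0.7 -0.2] open 0.0239
delta cm [-0.75 -0.86  1.43] turn [ 1.38 -0.06  0.13]
```

Request:
{"api": "play_rows", "payload": {"rows": [[0.72,[-0.2,-0.5,0.7],[1.4,0,0]],[0.72,[0,-0.2,0.7],[0,0,0]],[0.72,[0,0,0],[0,0,0]]]}}

```text
time: 5.25
ee_pos: [0.4861, 0.058, 0.0573]
tcp_rot: [179.8, -0.1, 99.1]
wrist_force: [0.3, 0.1, -0.2]
opening: 0.0241
```

```bash
python3 - <<'E'
from h import *
delta([.484,.051,.054],99)
c=camera('wrist'); save(c,'w2')
c=camera('top'); save(c,'t2')
E
```

```text
t 5.25 pos [0.4861 0.058  0.0573] rot [ 1.7981e+02 -1.1000e-01  9.9120e+01] F [ 0.3  0.1 -0.2] open 0.0241
delta cm [-0.65 -0.32  0.33] turn [ 0.19 -0.11  0.12]
```

View pics/w2.png

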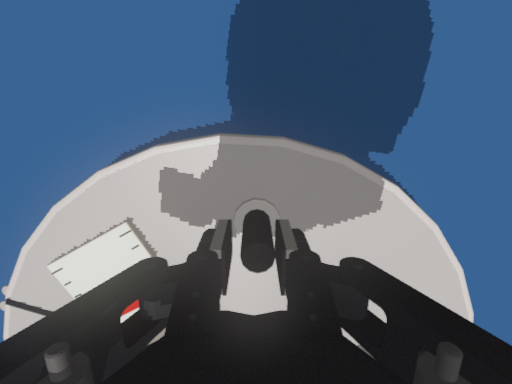

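The fingers straddle the post, which sits centred at about (257,240). I'm starting the arc.

Request:
{"api": "play_rows", "payload": {"rows": [[0.78,[-0.3,-0.1,0.2],[0,0,0]],[0.78,[-1.2,0.05,0],[0,0,-6]],[0.78,[-1.2,0.05,0],[0,0,-6]],[0.78,[-1.2,0.05,0],[0,0,-6]],[0.78,[0,0,0],[0,0,0]]]}}

```text
time: 5.85
ee_pos: [0.497, 0.0192, 0.0564]
tcp_rot: [179.7, -0.0, 117.8]
wrist_force: [-0.3, 1.6, 0.1]
opening: 0.019
```

```bash
cat >> h.py <<'E'
C=np.array([.599,.069])
def arc():
    o=get_obs(); d=o['ee_pos'][:2]-C; print('tcp r',round(np.hypot(*d),4),'ang',round(np.degrees(np.arctan2(d[1],d[0])),2))
def tgt(ang,z=.054):
    a=np.radians(ang); delta([*(C+.115*np.array([np.cos(a),np.sin(a)])),z],ang+270)
E
python3 - <<'E'
from h import *
arc(); tgt(-150)
E
```

```text
tcp r 0.1135 ang -153.99
t 5.85 pos [0.497  0.0192 0.0564] rot [ 1.7967e+02 -3.0000e-02  1.1780e+02] F [-0.3  1.6  0.1] open 0.019
delta cm [-0.8  -0.15  0.24] turn [ 0.33 -0.03 -2.2 ]
```

Request:
{"api": "play_rows", "payload": {"rows": [[0.78,[-1.2,0,0.1],[0,0,-6]],[0.78,[-1.2,0,0],[0,0,-5]],[0.78,[-1.2,0.05,0],[0,0,-6]],[0.78,[0,0,0],[0,0,0]]]}}

```text
time: 6.25
ee_pos: [0.5175, -0.0109, 0.0559]
tcp_rot: [179.6, 0.1, 134.8]
wrist_force: [0.3, -0.0, 0.4]
opening: 0.0191
```

```bash
python3 - <<'E'
from h import *
arc(); tgt(-125.5)
c=camera('top'); save(c,'t3'); cv2.imwrite('pics/t3c.png',cv2.resize(cv2.imread('pics/t3.png')[90:230,160:320],None,fx=4,fy=4,interpolation=cv2.INTER_CUBIC))
E
```

```text
tcp r 0.1141 ang -135.56
t 6.25 pos [ 0.5175 -0.0109  0.0559] rot [1.7960e+02 5.0000e-02 1.3479e+02] F [ 0.3 -0.   0.4] open 0.0191
delta cm [-2.01  0.07  0.19] turn [ 0.39  0.09 -9.71]
```

View pics/t3c.png

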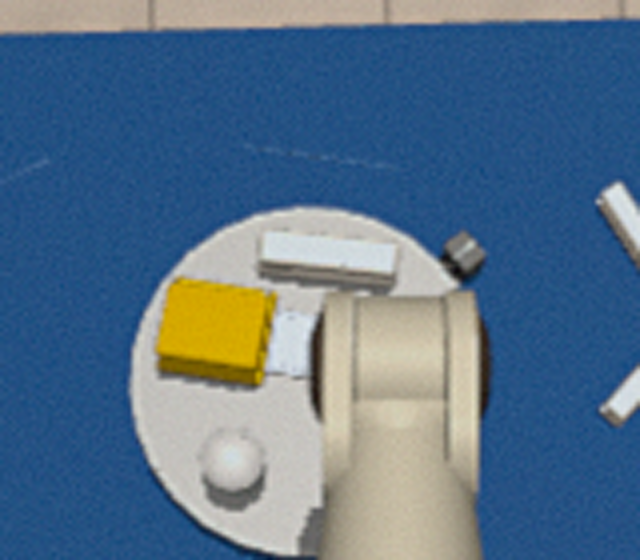

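The jar and stapler stand as before. I'll ease into the click.

Request:
{"api": "play_rows", "payload": {"rows": [[0.78,[-0.7,0,0],[0,0,-3]],[0.78,[-0.5,0,0.1],[0,0,-3]],[0.78,[-0.3,0,0],[0,0,-2]],[0.78,[0,0,0],[0,0,0]]]}}

```text
time: 6.7
ee_pos: [0.5254, -0.0184, 0.0545]
tcp_rot: [179.6, -0.2, 142.0]
wrist_force: [-0.0, 0.2, 0.2]
opening: 0.019
```

```bash
python3 - <<'E'
from h import *
arc(); tgt(-125.5)
c=camera('scene'); save(c,'s4'); cv2.imwrite('pics/s4c.png',cv2.resize(cv2.imread('pics/s4.png')[170:270,180:340],None,fx=5,fy=5,interpolation=cv2.INTER_CUBIC))
E
```

```text
tcp r 0.1142 ang -130.1
t 6.7 pos [ 0.5254 -0.0184  0.0545] rot [179.63  -0.21 142.04] F [-0.   0.2  0.2] open 0.019
delta cm [-0.92 -0.08  0.04] turn [ 0.38 -0.2  -2.46]
```

View pics/s4c.png

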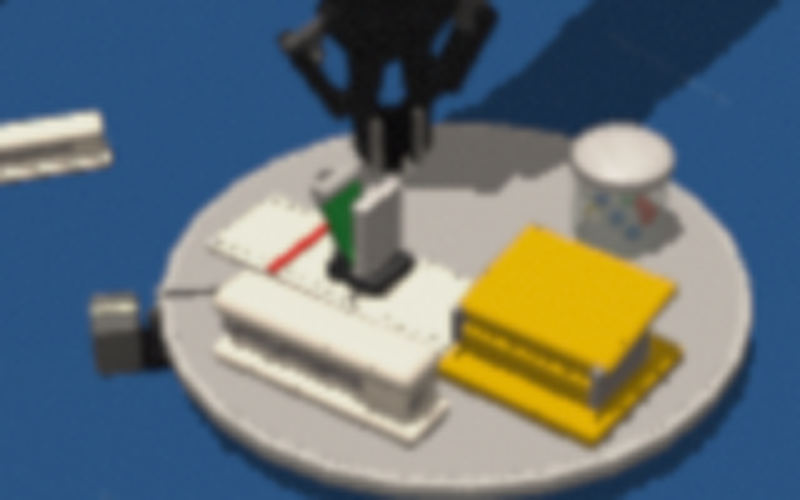

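The black line at about (185,292) is just short of the housing at about (120,325). I'll continue in small steps.

Request:
{"api": "play_rows", "payload": {"rows": [[0.78,[-0.4,0,0],[0,0,-2]],[0.78,[-0.3,0,0],[0,0,-1.5]],[0.78,[0,0,0],[0,0,0]]]}}

```text
time: 7.05
ee_pos: [0.5271, -0.0192, 0.0544]
tcp_rot: [179.6, -0.7, 145.2]
wrist_force: [0.3, -0.3, -0.3]
opening: 0.019
```

Request:
{"api": "play_rows", "payload": {"rows": [[0.78,[-0.3,0,0],[0,0,-1]],[0.78,[0,0,0],[0,0,0]]]}}

```text
time: 7.25
ee_pos: [0.5287, -0.0203, 0.0543]
tcp_rot: [179.6, -0.7, 146.1]
wrist_force: [-0.3, 0.3, -0.1]
opening: 0.0191
```

```bash
python3 - <<'E'
from h import *
arc(); tgt(-125.5)
c=camera('scene'); save(c,'s5'); cv2.imwrite('pics/s5c.png',cv2.resize(cv2.imread('pics/s5.png')[210:260,190:270],None,fx=8,fy=8,interpolation=cv2.INTER_CUBIC))
E
```

```text
tcp r 0.1136 ang -128.21
t 7.25 pos [ 0.5287 -0.0203  0.0543] rot [179.61  -0.71 146.06] F [-0.3  0.3 -0.1] open 0.0191
delta cm [-0.53 -0.17  0.03] turn [ 0.38 -0.72  1.56]
```

View pics/s5c.png

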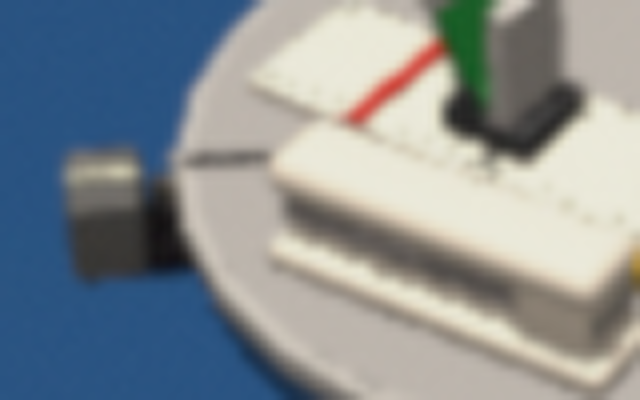

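```bash
python3 - <<'E'
from h import *
c=camera('scene')
for nm,uv,z in [('lineout',(212.8,230),.032),('linein',(223,229.5),.032),('housetop',(203,231.5),.035)]:
    p=ray(c,np.array(uv),z)[0]
    for Cc in (C,np.array([.6035,.0735])):
        d=p[:2]-Cc; print(nm,p.round(4),np.hypot(*d).round(4),np.degrees(np.arctan2(d[1],d[0])).round(1))
E
```

```text
lineout [ 0.6963 -0.0608  0.032 ] 0.1622 -53.1
lineout [ 0.6963 -0.0608  0.032 ] 0.1632 -55.4
linein [ 0.6802 -0.0376  0.032 ] 0.134 -52.7
linein [ 0.6802 -0.0376  0.032 ] 0.135 -55.4
housetop [ 0.7182 -0.0776  0.035 ] 0.1889 -50.9
housetop [ 0.7182 -0.0776  0.035 ] 0.1897 -52.8
```

About 2–2.5° remain.

Request:
{"api": "play_rows", "payload": {"rows": [[0.78,[-0.4,0,0],[0,0.7,0]],[0.78,[-0.3,0,0],[0,0,0]],[0.78,[0,0,0],[0,0,0]]]}}

```text
time: 7.65
ee_pos: [0.5326, -0.023, 0.0541]
tcp_rot: [179.6, -1.8, 146.0]
wrist_force: [-3.1, 2.5, 3.0]
opening: 0.019
```

```bash
python3 - <<'E'
from h import *
arc(); tgt(-125.5)
E
```

```text
tcp r 0.1135 ang -125.81
t 7.65 pos [ 0.5326 -0.023   0.0541] rot [179.61  -1.83 146.  ] F [-3.1  2.5  3. ] open 0.019
delta cm [-0.06 -0.15  0.  ] turn [ 0.37 -1.83  1.49]
```

Request:
{"api": "play_rows", "payload": {"rows": [[0.78,[-0.3,0,0],[0,-1.0,0]],[0.78,[0,0,0],[0,0,0]]]}}

```text
time: 7.85
ee_pos: [0.5335, -0.0236, 0.0543]
tcp_rot: [179.6, -1.1, 146.0]
wrist_force: [0.4, -0.2, -0.8]
opening: 0.0187
```

```bash
python3 - <<'E'
from h import *
arc(); tgt(-125.5)
c=camera('scene'); save(c,'s6'); cv2.imwrite('pics/s6c.png',cv2.resize(cv2.imread('pics/s6.png')[210:260,190:270],None,fx=8,fy=8,interpolation=cv2.INTER_CUBIC))
E
```

```text
tcp r 0.1135 ang -125.26
t 7.85 pos [ 0.5335 -0.0236  0.0543] rot [179.59  -1.15 145.96] F [ 0.4 -0.2 -0.8] open 0.0187
delta cm [ 0.05 -0.15  0.03] turn [ 0.39 -1.15  1.45]
```

View pics/s6c.png

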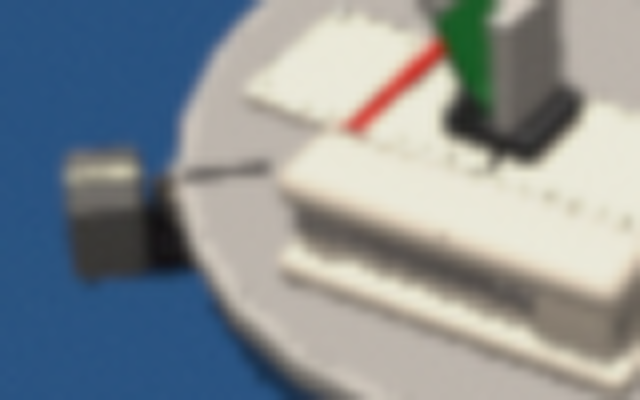

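```bash
python3 - <<'E'
from h import *
c=camera('scene')
for nm,uv,z in [('lineout',(212.8,232.5),.032),('linein',(223,231),.032),('housetop',(203,231.5),.035)]:
    p=ray(c,np.array(uv),z)[0]
    for Cc in (C,np.array([.6035,.0735])):
        d=p[:2]-Cc; print(nm,p.round(4),np.hypot(*d).round(4),np.degrees(np.arctan2(d[1],d[0])).round(1))
cv2.imwrite('pics/s7c.png',cv2.resize(cv2.cvtColor(c['img'],cv2.COLOR_RGB2BGR)[220:250,190:230],None,fx=16,fy=16,interpolation=cv2.INTER_NEAREST))
E
```

```text
lineout [ 0.7052 -0.0541  0.032 ] 0.1626 -49.2
lineout [ 0.7052 -0.0541  0.032 ] 0.1632 -51.4
linein [ 0.6857 -0.0337  0.032 ] 0.1344 -49.8
linein [ 0.6857 -0.0337  0.032 ] 0.1351 -52.5
housetop [ 0.7182 -0.0776  0.035 ] 0.1889 -50.9
housetop [ 0.7182 -0.0776  0.035 ] 0.1897 -52.8
```

View pics/s7c.png

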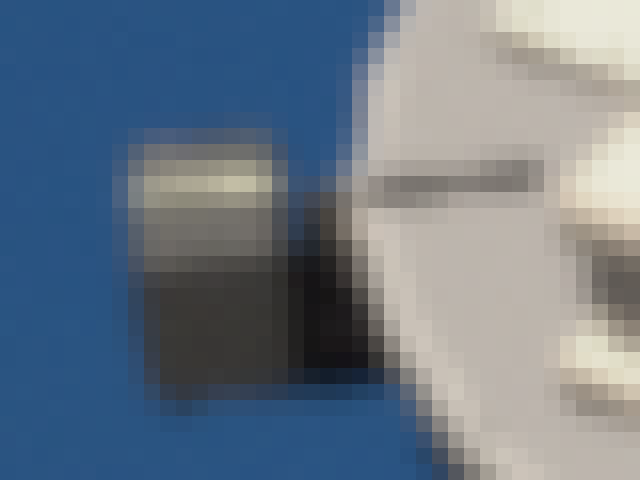

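The white line on the housing (row ~231.6) and the black line (row ~231.9 at the rim) now meet, and the push force dropped to zero after a 4 N peak. That means it's in the click. I'll release the post and rise.

Request:
{"api": "play_rows", "payload": {"rows": [[0.7,[0.1,0,0],[0,0,0]],[0.6,[0,0,0],[0,0,0]],[0.6,[0,0,-3],[0,0,0]],[0.6,[0,0,-4],[0,0,0]],[0.6,[0,0,-4],[0,0,0]],[0.4,[0,0,-2],[0,0,8]],[0.3,[0,0,0],[0,0,8]],[0.3,[0,0,0],[0,0,8]],[0.3,[0,0,0],[0,0,8]],[0.3,[0,0,0],[0,0,8]],[0.3,[0,0,0],[0,0,8]],[0.3,[0,0,0],[0,0,4]]]}}

```text
time: 9.15
ee_pos: [0.5369, -0.0275, 0.1891]
tcp_rot: [-179.5, -0.9, 91.7]
wrist_force: [-0.0, -0.2, 0.7]
opening: 0.0601
```

```bash
python3 - <<'E'
from h import *
delta([.60,-.0,.17],92)
c=camera('scene'); save(c,'s8'); cv2.imwrite('pics/s8c.png',cv2.resize(cv2.imread('pics/s8.png')[180:270,190:320],None,fx=6,fy=6,interpolation=cv2.INTER_CUBIC))
c=camera('wrist'); save(c,'w8')
for t in ['lever_tip','plate','pointer','mark','post']: print(t,[ (d['point'].round(4) if hasattr(d['point'],'round') else d['point'],d['confidence']) for d in spotter.spot_in(c,t)])
E
```

```text
t 9.15 pos [ 0.5369 -0.0275  0.1891] rot [-179.49   -0.89   91.71] F [-0.  -0.2  0.7] open 0.0601
delta cm [2.53 6.4  1.89] turn [-0.51 -0.89 -0.28]
lever_tip [([0.6188, 0.0081, 0.0926], 0.83)]
plate [([0.6206, 0.0204, 0.0771], 0.97)]
pointer [([0.6215, 0.0224, 0.0815], 0.95)]
mark [([0.6244, -0.0221, 0.0407], 0.83)]
post [([0.561, 0.0399, 0.0331], 0.87)]
```

View pics/s8c.png

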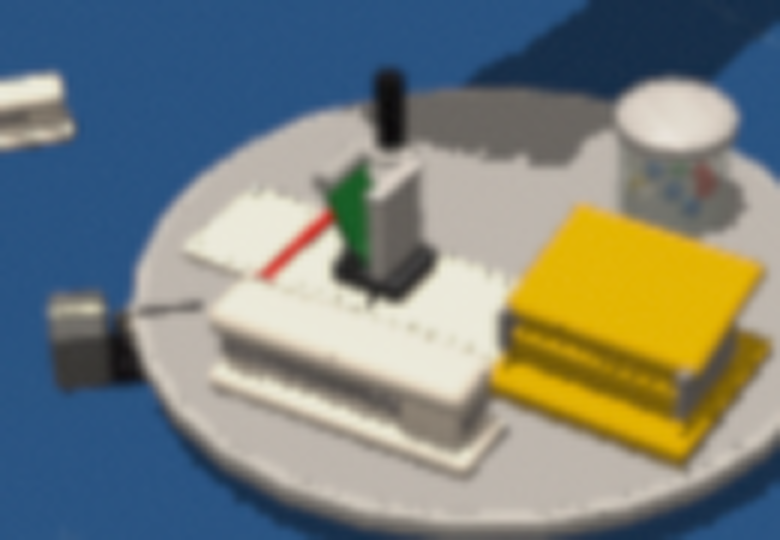

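View pics/w8.png

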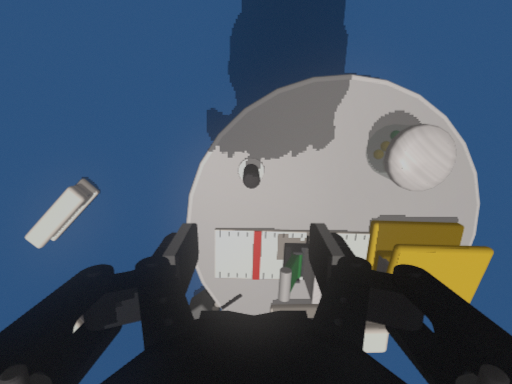

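The wrist view shows the red mark band at about x=257 (rows 231–280), the ruler aligned with the image's horizontal, the lever tip roller near (286,285), and the green lever at (297,265). Next I'll compute positions.

```bash
python3 - <<'E'
from h import *
c=camera('wrist'); print(c['xyz'],c['orientation'])
img=cv2.cvtColor(c['img'],cv2.COLOR_RGB2BGR)
cv2.imwrite('pics/w9c.png',cv2.resize(img[215:315,200:360],None,fx=5,fy=5,interpolation=cv2.INTER_CUBIC))
hsv=cv2.cvtColor(img,cv2.COLOR_BGR2HSV); m=((hsv[...,0]<8)|(hsv[...,0]>172))&(hsv[...,1]>150)&(hsv[...,2]>80)
m[:, :220]=0;m[:,300:]=0
ys,xs=np.nonzero(m); print(len(ys),ys.min(),ys.max())
rows=[(xs[ys==r].mean(),r) for r in np.unique(ys)]
P=ray(c,np.array(rows),.037); print(P[[0,len(P)//2,-1]].round(4)); 
f=np.polyfit(P[:,0],P[:,1],1); print('dy/dx',f[0],'deg',np.degrees(np.arctan(f[0])))
r=spotter.trace(c,'lever_tip'); 
for d in r: 
    yy,xx=np.nonzero(d['pixels']); print(d['confidence'],xx.min(),xx.max(),yy.min(),yy.max())
E
```

```text
[ 0.47034682 -0.03154901  0.32125565] [165.11222883  -0.90910386  92.01717937]
217 232 278
[[ 0.5977 -0.0183  0.037 ]
 [ 0.6257 -0.0197  0.037 ]
 [ 0.6551 -0.0195  0.037 ]]
dy/dx -0.023702916547616477 deg -1.3578228306727418
0.78 277 301 256 302
```

View pics/w9c.png

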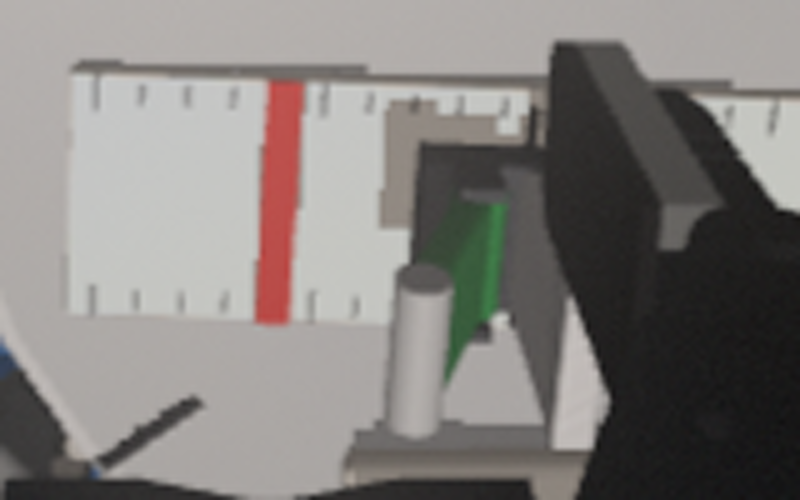

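```bash
python3 - <<'E'
from h import *
c=camera('wrist')
f=lambda u,v:(200+u/5,215+v/5)
for nm,uv,z in [('ptr',(534,128),.039),('rollNear',(424,275),.0905),('rollFar',(415,430),.0905),('ruler corner',(73,70),.037),('rulercorner2',(68,315),.037),('plate top near -y', (556,448),.097),('plate top far',(600,448),.097)]:
    print(nm,ray(c,np.array(f(*uv)),z)[0].round(4))
print(get_obs()['ee_pos'],get_obs()['tcp_rot'])
E
```

```text
ptr [0.6055 0.0371 0.039 ]
rollNear [0.6112 0.0066 0.0905]
rollFar [0.6447 0.007  0.0905]
ruler corner [ 0.5954 -0.0648  0.037 ]
rulercorner2 [ 0.6562 -0.066   0.037 ]
plate top near -y [0.6431 0.0327 0.097 ]
plate top far [0.6429 0.041  0.097 ]
[ 0.53668455 -0.02738185  0.18907034] [-179.47404143   -0.8991934    92.08265277]
```

Pointer at y≈0.037 and mark at y≈−0.0195 give a travel of about 56 mm, which is inside the stated 30–60. Roller to plate is 30 mm, which also fits. The ruler axis bears about 88.6°. I'm moving above the stop.

```bash
python3 - <<'E'
from h import *
delta([.628,.021,.15],88.6)
E
```

```text
t 9.65 pos [ 0.5367 -0.0274  0.1891] rot [-179.47   -0.9    92.08] F [0.7 0.4 0.1] open 0.0601
delta cm [4.44 9.34 3.89] turn [-0.55 -0.88  3.49]
```

Request:
{"api": "play_rows", "payload": {"rows": [[0.28,[1.4,3.0,0.5],[-0.5,-0.9,2]],[0.28,[1.4,3.0,0.5],[0,0,1.5]],[0.28,[1.4,3.0,0.5],[0,0,0]],[0.28,[0,0,0],[0,0,0]]]}}

```text
time: 10.05
ee_pos: [0.6293, 0.016, 0.174]
tcp_rot: [179.9, 0.1, 88.5]
wrist_force: [-0.1, 0.2, -0.7]
opening: 0.0614
```

```bash
python3 - <<'E'
from h import *
delta([.628,.021,.12],88.6)
E
```

```text
t 10.05 pos [0.6293 0.016  0.174 ] rot [1.7993e+02 6.0000e-02 8.8460e+01] F [-0.1  0.2 -0.7] open 0.0614
delta cm [ 0.51 -0.15  5.4 ] turn [ 0.07  0.06 -0.14]
```

Request:
{"api": "play_rows", "payload": {"rows": [[0.28,[0.5,0,2.5],[0,0,0]],[0.28,[0,0,2.0],[0,0,0]],[0.28,[0,0,0],[0,0,0]]]}}

```text
time: 10.35
ee_pos: [0.6298, 0.0213, 0.1276]
tcp_rot: [179.9, 0.1, 88.6]
wrist_force: [-0.3, -0.4, -0.2]
opening: 0.0614
```

```bash
python3 - <<'E'
from h import *
delta([.628,.021,.075],88.6)
c=camera('wrist'); save(c,'w10')
c=camera('scene'); cv2.imwrite('pics/s10.png',cv2.resize(cv2.cvtColor(c['img'],cv2.COLOR_RGB2BGR)[160:270,190:330],None,fx=5,fy=5,interpolation=cv2.INTER_CUBIC))
E
```

```text
t 10.35 pos [0.6298 0.0213 0.1276] rot [1.7995e+02 7.0000e-02 8.8580e+01] F [-0.3 -0.4 -0.2] open 0.0614
delta cm [-0.03 -0.19  5.26] turn [ 0.05  0.07 -0.02]
```

View pics/w10.png

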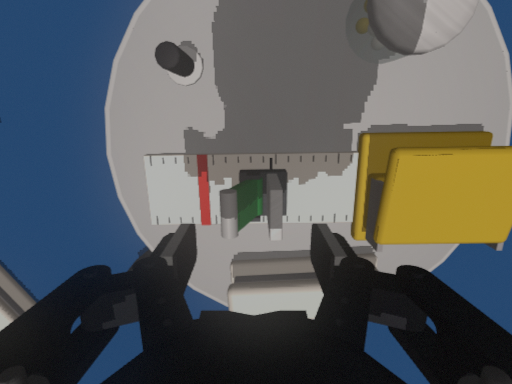

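View pics/s10.png

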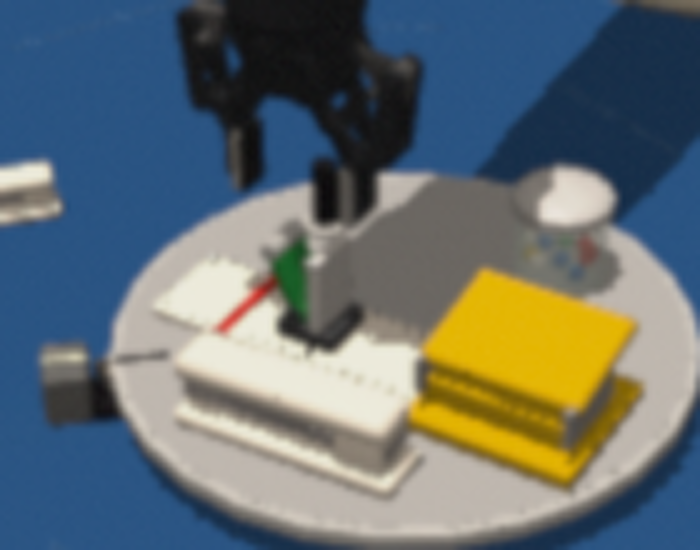

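A clear view: the red band at x≈204, the pointer line at (271,163), the plate top at (268–282, 230), and the roller at (229,215), all inside the jaw span. Re-measuring before descent.

```bash
cat >> h.py <<'E'
def redband(c,x0,x1,y0,y1,z=.037,off=0):
    img=cv2.cvtColor(c['img'],cv2.COLOR_RGB2BGR); hsv=cv2.cvtColor(img,cv2.COLOR_BGR2HSV)
    m=((hsv[...,0]<8)|(hsv[...,0]>172))&(hsv[...,1]>130)&(hsv[...,2]>60)
    w=np.zeros_like(m); w[y0:y1,x0:x1]=1; m&=w
    ys,xs=np.nonzero(m)
    rows=np.array([(xs[ys==r].mean(),r) for r in np.unique(ys)])
    P=ray(c,rows,z); f=np.polyfit(P[:,0],P[:,1],1)
    print('red n',len(ys),'rows',ys.min(),ys.max(),'x',P[0,0].round(4),P[-1,0].round(4),'y at .627',np.polyval(f,.627).round(4),'deg',np.degrees(np.arctan(f[0])).round(2))
    return f
E
python3 - <<'E'
from h import *
c=camera('wrist'); print(c['shot'])
redband(c,180,225,140,235)
img=cv2.cvtColor(c['img'],cv2.COLOR_RGB2BGR)
cv2.imwrite('pics/w11c.png',cv2.resize(img[140:250,180:310],None,fx=6,fy=6,interpolation=cv2.INTER_CUBIC))
E
```

```text
22
red n 596 rows 153 221 x 0.5965 0.6557 y at .627 -0.0195 deg -0.82
```

View pics/w11c.png

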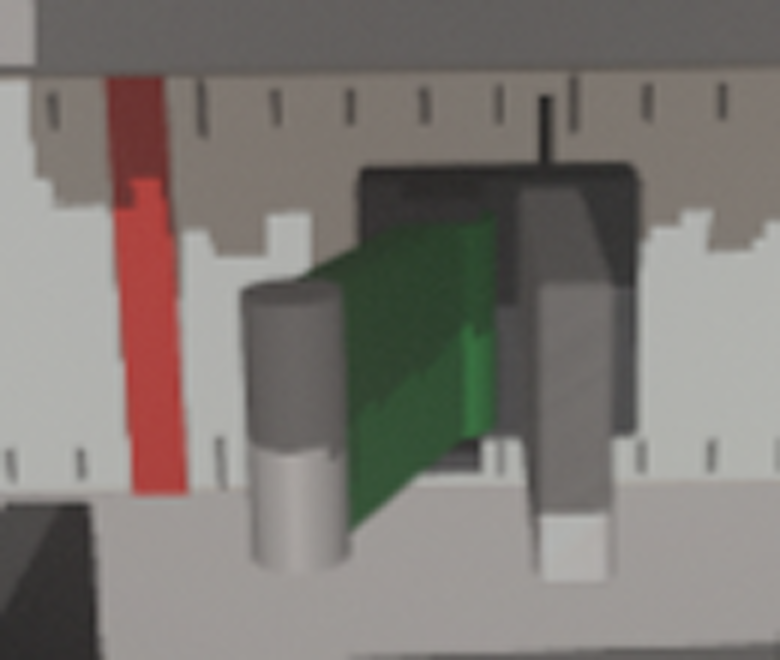

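```bash
python3 - <<'E'
from h import *
c=camera('wrist')
f=lambda u,v:(180+u/6,140+v/6)
for nm,uv,z in [('ptr',(545,130),.039),('mark same row',(138,130),.037),('rollNear',(294,290),.0905),('rollFar',(300,568),.0905),('plate-y', (540,480),.097),('plate+y',(610,480),.097),('ruler bottom',(300,490),.037),('carr corner',(360,170),.051),('carr corner',(635,170),.051)]:
    print(nm,ray(c,np.array(f(*uv)),z)[0].round(4))
delta([.628,.022,.075],88.8)
E
```

```text
ptr [0.6054 0.0365 0.039 ]
mark same row [ 0.6043 -0.0188  0.037 ]
rollNear [0.6122 0.0065 0.0905]
rollFar [0.6447 0.0056 0.0905]
plate-y [0.632  0.0322 0.097 ]
plate+y [0.6322 0.0397 0.097 ]
ruler bottom [6.578e-01 6.000e-04 3.700e-02]
carr corner [0.6077 0.012  0.051 ]
carr corner [0.6087 0.0474 0.051 ]
t 10.55 pos [0.6315 0.0212 0.1317] rot [1.7962e+02 5.0000e-02 8.8540e+01] F [ 0.3  0.  -0.3] open 0.062
delta cm [ 0.07 -0.39  5.67] turn [ 0.38  0.05 -0.26]
```

Request:
{"api": "play_rows", "payload": {"rows": [[0.28,[0.1,-0.3,2.2],[0.4,0,0]],[0.28,[0,0,2.2],[0,0,0]],[0.28,[0,0,1.0],[0,0,0]],[0.28,[0,0,0],[0,0,0]]]}}

```text
time: 10.95
ee_pos: [0.6311, 0.0217, 0.083]
tcp_rot: [179.5, 0.0, 88.5]
wrist_force: [0.2, -0.1, -0.2]
opening: 0.0614
```

```bash
python3 - <<'E'
from h import *
delta([.628,.021,.075],88.8)
c=camera('wrist'); save(c,'w12')
E
```

```text
t 10.95 pos [0.6311 0.0217 0.083 ] rot [1.795e+02 2.000e-02 8.851e+01] F [ 0.2 -0.1 -0.2] open 0.0614
delta cm [-0.08 -0.31  0.79] turn [ 0.5   0.02 -0.29]
```

View pics/w12.png

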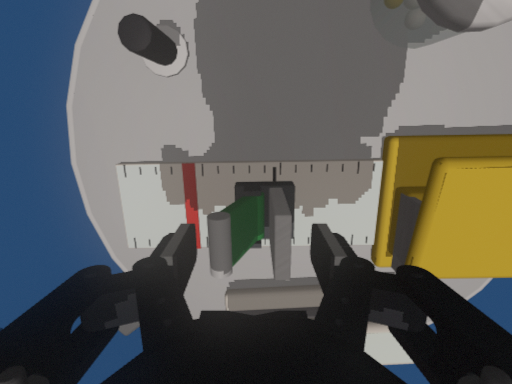

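Request:
{"api": "play_rows", "payload": {"rows": [[0.36,[-0.1,-0.3,0.6],[0.5,0,0]],[0.36,[-0.1,0,0.4],[0,0,0]],[0.36,[-0.6,0,0],[0,0,0]],[0.36,[-0.6,0,0],[0,0,0]],[0.36,[-0.6,0,0],[0,0,0]],[0.36,[-0.6,0,0],[0,0,0]],[0.36,[0,0,0],[0,0,0]]]}}

```text
time: 11.7
ee_pos: [0.629, -0.0062, 0.0766]
tcp_rot: [179.7, -0.1, 88.5]
wrist_force: [-0.2, 1.4, -1.4]
opening: 0.0546
```

```bash
python3 - <<'E'
from h import *
delta([.6265,-.0428,.075],88.8)
c=camera('wrist'); save(c,'w13')
E
```

```text
t 11.7 pos [ 0.629  -0.0062  0.0766] rot [ 1.7973e+02 -6.0000e-02  8.8520e+01] F [-0.2  1.4 -1.4] open 0.0546
delta cm [-3.66 -0.16  0.16] turn [ 0.27 -0.06 -0.28]
```

View pics/w13.png

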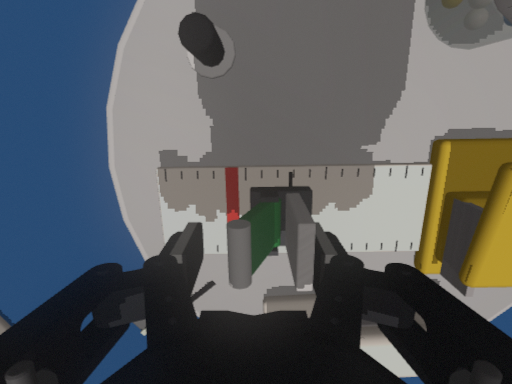

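The stop follows: the pointer at (291,180) is moving toward the band at (232,190). Continuing.

Request:
{"api": "play_rows", "payload": {"rows": [[0.36,[-0.8,0,0.1],[0,0,0]],[0.36,[-0.8,-0.1,0],[0,0,0]],[0.36,[-0.8,0,0],[0,0,0]],[0.36,[-0.7,0,0],[0,0,0]],[0.36,[0,0,0],[0,0,0]]]}}

```text
time: 12.25
ee_pos: [0.6271, -0.0393, 0.076]
tcp_rot: [179.7, -0.1, 88.6]
wrist_force: [1.0, 2.0, 0.4]
opening: 0.0548
```

```bash
python3 - <<'E'
from h import *
delta([.6265,-.0428,.075],88.8)
c=camera('wrist'); save(c,'w14')
img=cv2.imread('pics/w14.png'); cv2.imwrite('pics/w14c.png',cv2.resize(img[140:300,170:380],None,fx=3.8,fy=3.5,interpolation=cv2.INTER_CUBIC))
E
```

```text
t 12.25 pos [ 0.6271 -0.0393  0.076 ] rot [ 1.7971e+02 -1.1000e-01  8.8550e+01] F [1.  2.  0.4] open 0.0548
delta cm [-0.36 -0.05  0.1 ] turn [ 0.29 -0.1  -0.25]
```

View pics/w14c.png

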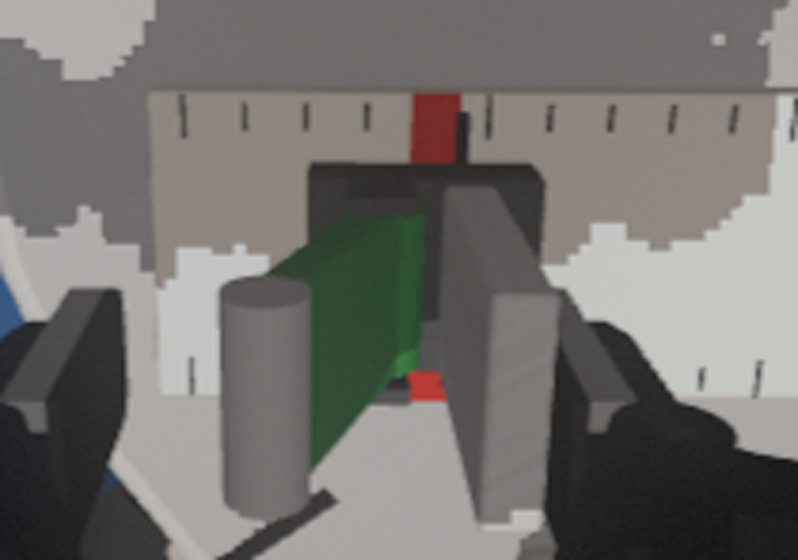

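The pointer line (crop x≈463) is about 4.3 mm from the band's centre (436; 61 px = 10 mm).

Request:
{"api": "play_rows", "payload": {"rows": [[0.36,[-0.4,0,0],[0,0,0]],[0.36,[-0.15,0,0.1],[0,0,0]],[0.36,[0,0,0],[0,0,0]]]}}

```text
time: 12.6
ee_pos: [0.6272, -0.0445, 0.0752]
tcp_rot: [179.7, -0.1, 88.6]
wrist_force: [0.3, 1.5, -1.3]
opening: 0.0547
```

```bash
python3 - <<'E'
from h import *
delta([.6265,-.0428,.075],88.8)
c=camera('wrist'); save(c,'w15')
img=cv2.imread('pics/w15.png'); cv2.imwrite('pics/w15c.png',cv2.resize(img[150:200,250:330],None,fx=9,fy=9,interpolation=cv2.INTER_CUBIC))
E
```

```text
t 12.6 pos [ 0.6272 -0.0445  0.0752] rot [ 1.7968e+02 -1.3000e-01  8.8570e+01] F [ 0.3  1.5 -1.3] open 0.0547
delta cm [ 0.17 -0.07  0.02] turn [ 0.32 -0.13 -0.23]
```

View pics/w15c.png

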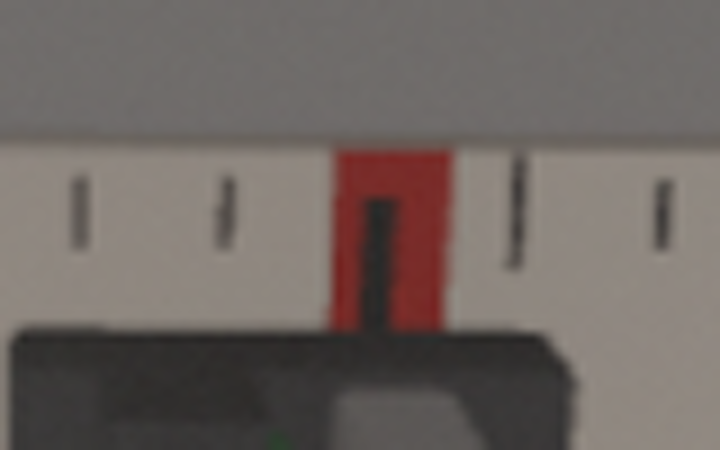

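The pointer is inside the band, about 1 mm past its centre. Now I close the jaws in small steps, moving the tool along +x so the bare-face pad holds the stop.

Request:
{"api": "play_rows", "payload": {"rows": [[0.39,[0.13,0,0],[0,0,0]],[0.42,[0.13,0,0],[0,0,0]],[0.45,[0.13,0,0],[0,0,0]],[0.48,[0.13,0,0],[0,0,0]],[0.48,[0,0,0],[0,0,0]]], "newtons": 20}}

```text
time: 13.15
ee_pos: [0.6275, -0.0382, 0.0756]
tcp_rot: [179.7, -0.1, 88.6]
wrist_force: [-0.8, 1.7, -0.6]
opening: 0.0443
```

```bash
python3 - <<'E'
from h import *
o=get_obs(); print('pad+ y',o['ee_pos'][1]+o['opening']/2)
delta([.6265,-.0155-o['opening']/2,.075],88.8)
c=camera('wrist'); save(c,'w16')
img=cv2.imread('pics/w16.png'); cv2.imwrite('pics/w16c.png',cv2.resize(img[140:300,170:380],None,fx=3.8,fy=3.5,interpolation=cv2.INTER_CUBIC))
E
```

```text
pad+ y -0.016083896048286535
t 13.15 pos [ 0.6275 -0.0382  0.0756] rot [ 1.7965e+02 -1.1000e-01  8.8620e+01] F [-0.8  1.7 -0.6] open 0.0443
delta cm [ 0.06 -0.1   0.06] turn [ 0.35 -0.11 -0.18]
```

View pics/w16c.png

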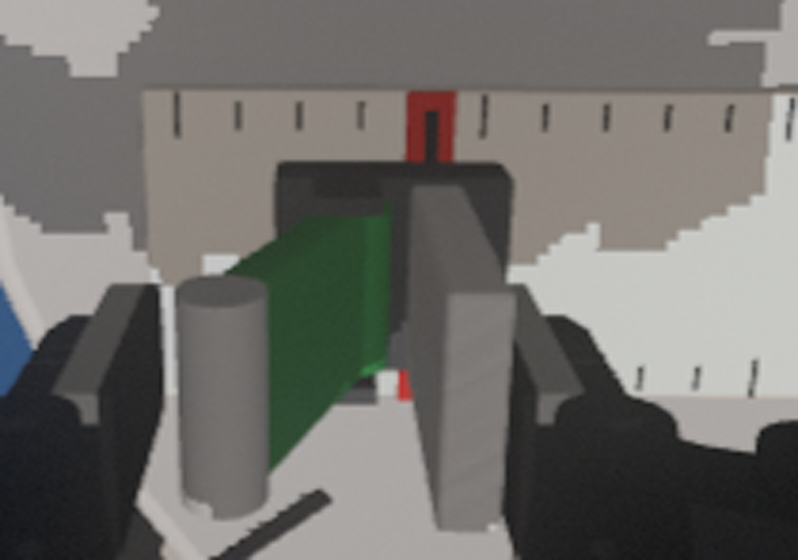

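Centred now: pointer 432, band 408–455. Continuing with the lever, keeping pad+ y near −0.016.

Request:
{"api": "play_rows", "payload": {"rows": [[0.51,[0.13,0,0],[0,0,0]],[0.54,[0.13,0,0],[0,0,0]],[0.57,[0.13,0,0],[0,0,0]],[0.6,[0.13,0,0],[0,0,0]],[0.6,[0,0,0],[0,0,0]]]}}

```text
time: 13.7
ee_pos: [0.6278, -0.0327, 0.076]
tcp_rot: [179.6, -0.1, 88.6]
wrist_force: [-0.0, 1.8, 2.7]
opening: 0.0342
```

```bash
python3 - <<'E'
from h import *
o=get_obs(); print('pad+ y',o['ee_pos'][1]+o['opening']/2)
delta([.6265,-.0158-o['opening']/2,.075],88.8)
c=camera('wrist'); save(c,'w17')
img=cv2.imread('pics/w17.png'); cv2.imwrite('pics/w17c.png',cv2.resize(img[140:300,170:380],None,fx=3.8,fy=3.5,interpolation=cv2.INTER_CUBIC))
E
```

```text
pad+ y -0.015600126738004271
t 13.7 pos [ 0.6278 -0.0327  0.076 ] rot [ 1.7962e+02 -1.1000e-01  8.8610e+01] F [-0.   1.8  2.7] open 0.0342
delta cm [-0.02 -0.13  0.1 ] turn [ 0.39 -0.11 -0.19]
```

View pics/w17c.png

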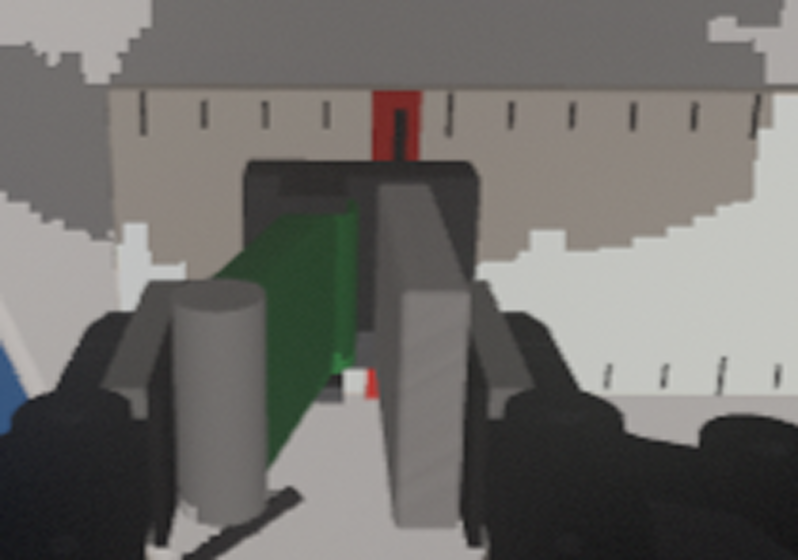

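Pointer 400, band centre 397, about +0.5 mm. The lever is closing.

Request:
{"api": "play_rows", "payload": {"rows": [[0.63,[0.11,0,0],[0,0,0]],[0.66,[0.11,0,0],[0,0,0]],[0.69,[0.11,0,0],[0,0,0]],[0.69,[0,0,0],[0,0,0]]]}}

```text
time: 14.15
ee_pos: [0.6279, -0.0292, 0.0764]
tcp_rot: [179.6, -0.1, 88.6]
wrist_force: [-0.1, 2.9, 2.5]
opening: 0.0265
```

```bash
python3 - <<'E'
from h import *
o=get_obs(); print('pad+ y',o['ee_pos'][1]+o['opening']/2)
delta([.6265,-.0158-o['opening']/2,.075],88.8)
c=camera('wrist'); save(c,'w18')
img=cv2.imread('pics/w18.png'); cv2.imwrite('pics/w18c.png',cv2.resize(img[140:300,170:380],None,fx=3.8,fy=3.5,interpolation=cv2.INTER_CUBIC))
E
```

```text
pad+ y -0.016003302866971107
t 14.15 pos [ 0.6279 -0.0292  0.0764] rot [ 1.796e+02 -1.100e-01  8.860e+01] F [-0.1  2.9  2.5] open 0.0265
delta cm [ 0.02 -0.14  0.13] turn [ 0.4  -0.11 -0.2 ]
```

View pics/w18c.png

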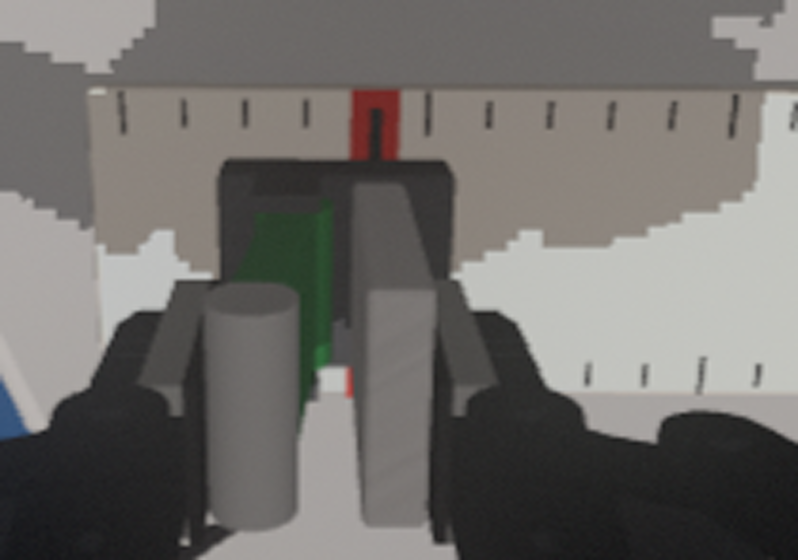

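Request:
{"api": "play_rows", "payload": {"rows": [[0.72,[0.12,0,0],[0,0,0]],[0.74,[0.1,0,0],[0,0,0]],[0.78,[0,0,0],[0,0,0]],[0.85,[0,0,0],[0,0,0]],[0.85,[0,0,0],[0,0,0]]], "newtons": 25}}

```text
time: 14.7
ee_pos: [0.6281, -0.0269, 0.0766]
tcp_rot: [179.6, -0.1, 88.6]
wrist_force: [-1.8, 2.1, 2.4]
opening: 0.021
```

```bash
python3 - <<'E'
from h import *
o=get_obs(); print('pad+ y',o['ee_pos'][1]+o['opening']/2)
delta([.6265,-.0158-o['opening']/2,.075],88.8)
c=camera('wrist'); save(c,'w19')
img=cv2.imread('pics/w19.png'); cv2.imwrite('pics/w19c.png',cv2.resize(img[140:300,170:380],None,fx=3.8,fy=3.5,interpolation=cv2.INTER_CUBIC))
c=camera('scene'); save(c,'s19'); cv2.imwrite('pics/s19c.png',cv2.resize(cv2.imread('pics/s19.png')[160:270,190:330],None,fx=5,fy=5,interpolation=cv2.INTER_CUBIC))
E
```

```text
pad+ y -0.016394935306711128
t 14.7 pos [ 0.6281 -0.0269  0.0766] rot [ 1.7957e+02 -1.1000e-01  8.8600e+01] F [-1.8  2.1  2.4] open 0.021
delta cm [ 0.06 -0.17  0.16] turn [ 0.43 -0.11 -0.2 ]
```

View pics/w19c.png

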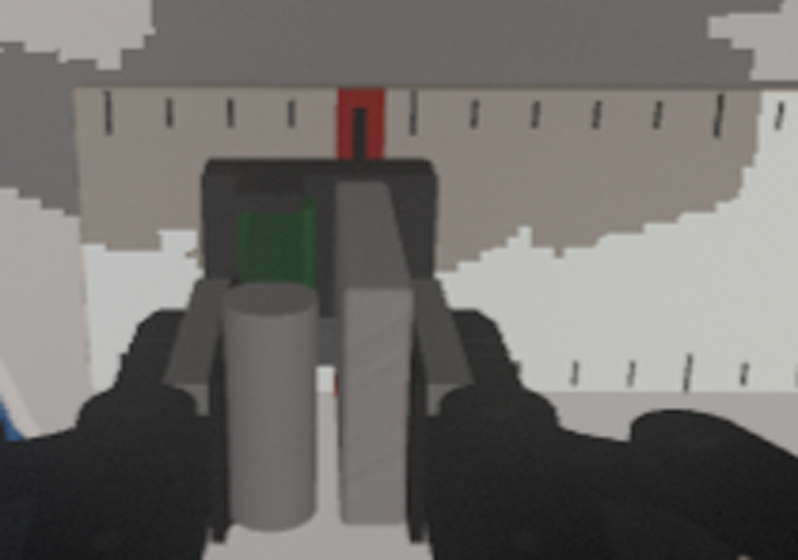

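View pics/s19c.png

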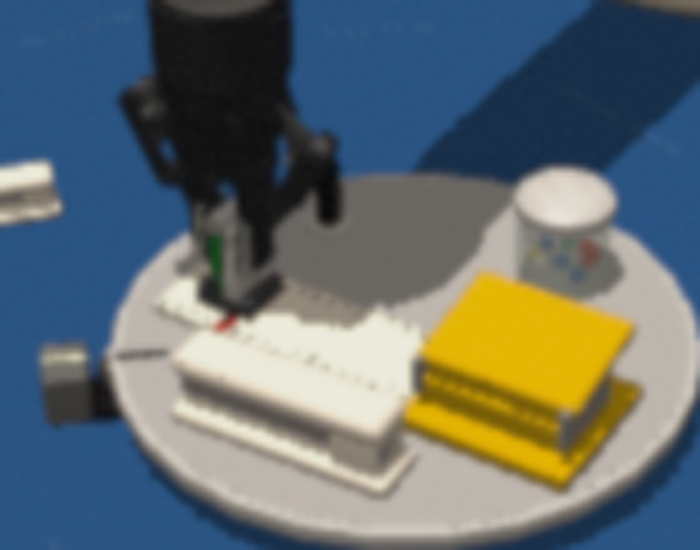

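The lever is upright and pinched, and the pointer (360) is on the band centre (361). The disc line still meets the housing line, and the jar and stapler are standing. I'll check that it holds for a moment.

Request:
{"api": "play_rows", "payload": {"rows": [[0.85,[0,0,0],[0,0,0]],[0.85,[0,0,0],[0,0,0]],[0.85,[0,0,0],[0,0,0]],[0.85,[0,0,0],[0,0,0]]]}}

```text
time: 15.2
ee_pos: [0.6281, -0.0269, 0.0766]
tcp_rot: [179.6, -0.1, 88.6]
wrist_force: [-0.8, 3.9, 3.8]
opening: 0.0212
```

```bash
python3 - <<'E'
from h import *
delta([.6265,-.026,.075],88.8)
for i in range(8): camera('top')
c=camera('wrist'); save(c,'w20')
delta([.6265,-.026,.075],88.8)
img=cv2.imread('pics/w20.png'); cv2.imwrite('pics/w20c.png',cv2.resize(img[150:200,220:310],None,fx=8,fy=8,interpolation=cv2.INTER_CUBIC))
c=camera('scene'); save(c,'s20'); cv2.imwrite('pics/s20c.png',cv2.resize(cv2.imread('pics/s20.png')[220:250,190:230],None,fx=16,fy=16,interpolation=cv2.INTER_NEAREST))
E
```

```text
t 15.2 pos [ 0.6281 -0.0269  0.0766] rot [ 1.7957e+02 -1.2000e-01  8.8590e+01] F [-0.8  3.9  3.8] open 0.0212
delta cm [ 0.09 -0.17  0.16] turn [ 0.43 -0.12 -0.21]
t 15.65 pos [ 0.6281 -0.0269  0.0766] rot [ 1.7957e+02 -1.2000e-01  8.8590e+01] F [-0.3  2.7  4.5] open 0.0211
delta cm [ 0.09 -0.16  0.16] turn [ 0.43 -0.12 -0.21]
```

View pics/w20c.png

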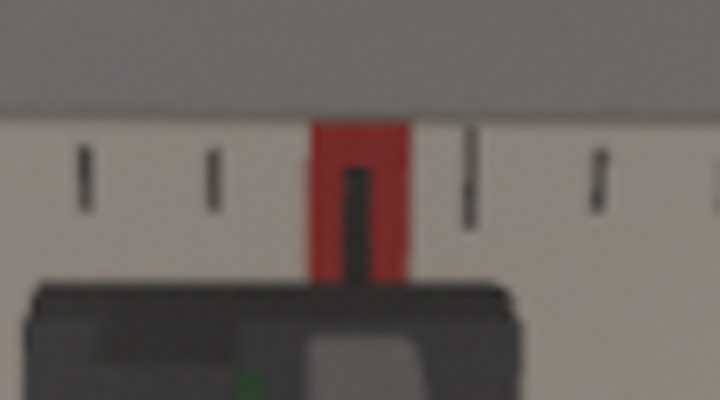

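View pics/s20c.png

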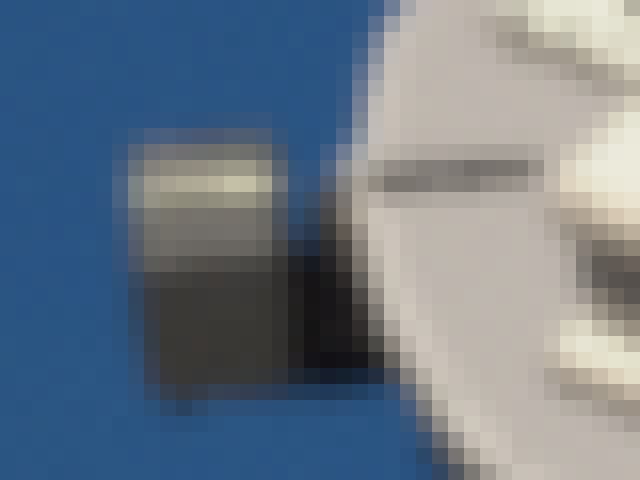

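The rim line looks about half a pixel different from before, so I'll compare all the frames numerically.

```bash
python3 - <<'E'
from h import *
c=camera('scene')
import os
def cen(img,cols):
    g=img.astype(float).mean(2); out=[]
    for u in cols:
        col=g[225:238,u]; w=np.clip(np.median(col)-12-col,0,None); out.append((w*np.arange(225,238)).sum()/max(w.sum(),1e-6))
    return np.round(out,2)
for n in ['s5','s6','s8','s19','s20']:
    im=cv2.imread(f'pics/{n}.png'); print(n,cen(im,range(214,224)))
    g=im[222:238,199:207].astype(float).mean(2).mean(1); w=np.clip(g-115,0,None); print('  white',round((w*np.arange(222,238)).sum()/w.sum(),2), g.round(0))
for Cc in (np.array([.597,.068]),C,np.array([.6035,.0735])):
  for th in (-49,-50,-51,-52,-53):
    a=np.radians(th);d=np.array([np.cos(a),np.sin(a)])
    print(Cc,th,[proj(c,[*(Cc+r*d),z])[0].round(1).tolist() for r,z in((.135,.032),(.160,.032),(.180,.035),(.2,.035))])
E
```

```text
s5 [229.61 229.47 229.43 229.46 229.4  229.34 229.31 229.23 229.22 229.17]
  white 231.0 [ 84.  84.  84.  85.  84.  86.  94. 109. 136. 165. 136. 112. 108. 101.
  78.  61.]
s6 [231.33 231.3  231.24 231.14 230.98 230.84 230.71 230.64 230.52 230.49]
  white 231.0 [ 85.  84.  85.  84.  84.  86.  94. 110. 136. 165. 136. 112. 107. 100.
  78.  61.]
s8 [231.32 231.3  231.24 231.16 230.99 230.84 230.71 230.65 230.53 230.48]
  white 231.0 [ 85.  85.  85.  85.  85.  86.  94. 110. 137. 166. 137. 112. 108. 101.
  79.  61.]
s19 [230.79 230.68 230.52 230.43 230.4  230.35 230.26 230.21 230.16 230.07]
  white 231.0 [ 85.  86.  85.  85.  86.  87.  95. 110. 138. 167. 137. 113. 109. 102.
  79.  62.]
s20 [230.79 230.71 230.53 230.44 230.4  230.35 230.25 230.21 230.17 230.06]
  white 231.0 [ 85.  85.  86.  86.  86.  87.  95. 110. 138. 167. 137. 112. 109. 101.
  79.  62.]
[0.597 0.068] -49 [[223.0, 231.0], [213.9, 232.0], [206.5, 232.0], [199.2, 232.9]]
[0.597 0.068] -50 [[222.9, 230.4], [213.8, 231.4], [206.5, 231.3], [199.1, 232.1]]
[0.597 0.068] -51 [[222.8, 229.9], [213.8, 230.8], [206.4, 230.6], [199.
[... 316 characters left out ...]
3, 231.8], [199.0, 232.6]]
[0.599 0.069] -51 [[222.7, 230.4], [213.6, 231.3], [206.3, 231.1], [198.9, 231.8]]
[0.599 0.069] -52 [[222.7, 229.9], [213.6, 230.7], [206.2, 230.4], [198.9, 231.0]]
[0.599 0.069] -53 [[222.6, 229.4], [213.6, 230.0], [206.2, 229.7], [199.0, 230.2]]
[0.6035 0.0735] -49 [[223.2, 232.9], [214.1, 233.9], [206.7, 233.9], [199.3, 234.8]]
[0.6035 0.0735] -50 [[223.2, 232.3], [214.0, 233.3], [206.6, 233.2], [199.2, 234.0]]
[0.6035 0.0735] -51 [[223.1, 231.8], [214.0, 232.7], [206.6, 232.5], [199.2, 233.2]]
[0.6035 0.0735] -52 [[223.0, 231.3], [213.9, 232.0], [206.5, 231.8], [199.2, 232.4]]
[0.6035 0.0735] -53 [[223.0, 230.7], [213.9, 231.4], [206.5, 231.1], [199.2, 231.6]]
```

Relative to the housing's white line, the radial projection predicts the black line at rows 230.85 (col 214) and 229.95 (col 223). It measures 230.79 and 230.06, so it's aligned to about 0.2°. Right after the click it was about 0.9° past, still inside the click. Everything is steady, so I'm handing in.

```bash
python3 - <<'E'
from h import *
print(job_done()); print(get_obs()['time'])
E
```

```text
the job is handed in; nothing more can be done
None
the job is handed in; nothing more can be done
```

The job is done and handed in, with the gripper still holding the stop on the red mark and the lever closed. It took about 16 s of the 58 s allowed.

- **Turntable:** I turned it by the post until the push force peaked at about 4 N and then dropped to zero. That 4 N is a little under the 5–10 N given for the click, but rows report force only at their end, so the true peak may not show.
- **Stop and lever:** I pulled the stop about 56 mm to the red mark with one pad. I then closed the lever with the other pad in small steps, and the pointer stayed on the 8 mm red band, within about 1 mm of its middle, throughout.

**Last checks**
- The pointer was within about 0.3 mm of the band's middle. The lever was upright, and the grip did not move over the last half second.
- The jar and stapler were standing in the last full scene view, and I touched nothing else on the counter.
- The jaw opening read 21 mm against the 22.5 mm expected for a closed lever. I took this as pad give, since the lever looks fully closed.
- The disc moved back about 0.9° between the click and the final grip. Its black line ended within about 0.2° of the housing's white line, so it is still in the click.

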